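# Hang a slide basket on the sloped draining rail and let it roll to the stop

## Task

Hang the slide hanger that holds the glass slides on the sloped draining rail: set its two grooved rollers on the bare upper end of the bar from the front, with the back plate on the front side, push it gently down the bar under the cover until both rollers are past the sprung detent, then let go well before the stop and see that it rolls down by its own weight and comes to rest against the bumper. The slope of the rail has been set by hand and nobody wrote it down, so feel for the bar and follow it lightly, without forcing the hanger against the rail. Keep the basket upright, and leave the empty hanger, the blue-capped bottle and the small vial where they are.

Things in the scene. Friction and masses are not known exactly. Their poses are not given: they have to be found in the camera images.
- stand: Fixed bench stand of the draining rail: steel drip pan 130 x 310 mm, 14 mm high; two posts at its rear, 45 mm behind the bar, the slotted one (y = +100 mm) up to 227 mm. Origin: centre of the pan's underside. x to the back, y along the rail UPHILL, z up. Rail: steel bar on edge, 6 mm thick, 14 mm high, over the line x = 0, hinged at stop_point, rising to +y, 365 mm long, rigid.
- stop_point (a point): Lower end of the rail: on the bar's top edge and middle line, at its hinge, in the plane of the stop's face; at (0, -140, 150) mm on the stand, same axes (level). Distances 'up the bar' count from here. The slope is clamped by hand, 0.075 to 0.165 rad, different each time, NOT reported: see or feel it. Stop: black rubber bumper 18 mm across, 12 mm above this point, facing +y.
- load_nominal (a point): Fixed on the stand where the bar's top edge would be 318 mm up the bar, the middle of the bare loading end, if the slope were 0.12 rad. The true edge lies up to 15 mm higher or lower. The bar is bare from 275 to 363 mm up; there its rubber end cap stands 5 mm proud. Stand axes.
- cover_nominal (a point): Where the cover's upper end (255 mm up the bar) would be at slope 0.12. From 0 to 255 mm a folded sheet covers the bar: back wall 16 mm behind the bar's middle, roof from x = -9 to +18 mm, underside 26 mm over the bar's top edge, 2 mm thick, front open; its lip flares up from 255 to 275 mm. Under the roof rollers cannot be put on from the front.
- detent (a joint): Sprung arm with a black roller (12 mm across, 15 wide) in a slot of the roof, 218 mm up the bar, hanging to 16.5 mm over the bar's top edge; stops hangers rolling back. 0 = at rest; lifts (rad, to 0.45) as a hanger's roller is pushed under it, 3 to 6 N along the bar for each of the two, then springs back. A hanger let go above it or half through stays there. Lifted it stands 42 mm over the bar.
- slide_hanger: Hanger with glass slides, about 0.25 kg: wire basket 38 (x) x 82 (y) x 25 mm, 3 mm steel back plate (x = -22 to -19 mm; 30 mm wide, 64 at the rollers, heights 98 to 126), two white grooved rollers on its +x side, grip tab on top. Origin: centre of the basket's underside; z up, y along the basket. It hangs with y uphill, back plate on the stand's -x (front) side, tilted with the bar.
- slide_hanger_grip (a point): Centre of the slide hanger's grey grip tab, at (-20.5, 0, 166) mm in the hanger's frame. Tab 8 mm thick (x), 34 mm wide (y), 40 mm high. Hold it firmly (about 40 N), or pushing through the detent turns the hanger in the grip.
- slide_hanger_axles (a point): Middle between the two roller axles, 110 mm above the hanger's origin; axles 22 mm to either side along y. Grooves centred on x = 0, 9.4 mm wide, tread radius 10 mm (treads 100 mm over the origin), flange radius 14 mm, rollers 15.4 mm wide. On the bar this point is 10 mm over the top edge; at the stop it is 36 mm up the bar. Both rollers are clear of the detent once it is under 178 mm up the bar.
- slide_hanger_slides (a point): Top of the five upright glass slides, middle of the basket, 32 mm above the hanger's origin. Between the slides and the treads is a gap 68 mm high, open on the +x side, through which the bar comes in.
- spare_hanger: Empty hanger of the same make (no slides), in the same tray; the two may have changed places. Origin and axes as for the slide hanger. Leave it.
- wet_tray: Fixed shallow steel tray 215 (x) x 140 (y) x 12 mm, floor 2 mm, on the grey mat; both hangers stand in it about 105 mm apart along its x. Origin: centre of its underside, 30 mm above the bench.
- media_bottle: Clear round bottle with a blue cap, 69 mm across, 129 mm high, standing behind; origin under its centre. Leave it.
- vial_d: Small vial with an orange cap, 26 mm across, 60 mm high, near the front edge; origin under its centre. Leave it.

How it is judged:
By the outcome, as a careful person would: the job done as asked, in the order asked, and still so for the second after the job is handed in, with the robot touching nothing.
It also fails if it takes over 72 s, if anything falls off the work surface, if the arm or the gripper's body presses on something with over 40 N, if the wrist force passes 120 N, or if a joint passes its speed limit or range.

## Robot

A 7-joint arm with a two-finger parallel gripper is mounted at the origin on a cart in front of the work surface, level with it; the furniture and walls round the work are solid. World frame = base frame: x ahead of the robot, y to its left, z up, the work surface at z = 0. Lengths are in m, angles in rad, forces in N, time in s.
With the tool pointing down it reaches from about 0.4 to 0.9 m from the base axis. Payload 5.5 kg.
Tool frame: the origin (TCP) lies between the finger pads; the fingertips stand 14 mm ahead of it and the grasp point (between the pads) lies 5 mm behind it; z points along the fingers, y is the line along which they close (so a half turn about z gives the same grasp; the last joint's range is limited). The gripper opens to 92 mm and grips with 3 to 60 N. Pads are 19 mm wide; open, the fingers measure 130 mm over their backs; the gripper's body (75 mm by 190 mm) begins 47 mm behind the grasp point.
Start: joints at [-0.902, 0.501, -0.427, 1.55, 0.221, 1.138, -0.21], TCP at [0.257, 0.597, 0.241] pointing down, gripper open.
Joint ranges: [-2.88, 2.88], [-0.31, 2.03], [-1.54, 1.56], [0.2, 2.42], [-1.41, 4.55], [0.19, 2.02], [-2.57, 2.57]. Speed limits (rad/s): [2.57, 2.57, 3.14, 3.14, 3.14, 3.14, 3.14].

## Interface

Orientations are given as a unit quaternion [x, y, z, w].
In Python, from plant import monitor, viewer, ctrl gives the robot as it stands.
- The arm moves only by the shell command python3 -m crank 'ROWS' [FORCE]. ROWS is JSON, a list of rows, each a list of 7 numbers: the shift along the tool's x, y, z in mm, then the turn, a rotation vector about the tool's x, y, z in rad, then the gripper command: -1 is fully open, 1 is shut, values between are in proportion. In form: [[x, y, z, ax, ay, az, grip], ...]. A call has 1 to 10 rows; each row shifts and turns the commanded pose from where the row before left it, along the tool's axes as they then stand; what a row does not reach is not made up. A row lasts 1/8 s, in which the tool goes at most 62.5 mm and 10.7 degrees, less where a joint would pass 70% of its speed; a pose out of reach is approached as far as the arm can. A call is refused whole if a number of a shift passes 62.5 or a number of a turn 0.188, either way. A call with a gripper value outside its range is refused whole. The fingers move at their own pace and stop on an object; FORCE is the grip in N (left out, the last holds). Time passes only in rows, so rows that do not move let the fingers close. It gives the time, the measured TCP pose, the force, the opening and the grip force at its end, in the units of the state.
- monitor.sense(): the state, without advancing time (a new reading comes with each control period).
- viewer.read_camera(name): name is "side" or "top" or "wrist"; returns a dict with "img" (400x640x3 uint8, red, green, blue), "fx", "fy", "cx", "cy" (pixels), "position" and "attitude" of the camera in the world. Camera axes: x right, y up, looking along -z (the intrinsics and any distortion apply to the point x, -y, -z); pixel columns grow to the right and rows downward; lengths in m; the calibration is good to about 2 mm. A picture is of the moment at which its call begins. There is no depth.
- ctrl.close_job(): hands the job in; it is judged then, once.
The state is a dict: "time": time; "qpos": joint angles; "joint_velocities": joint speeds; "joint_torque": joint torques, N m; "tcp_pos": TCP position; "tool_rot": TCP orientation; "wrist_force": force on the tool from outside, world axes, zero at the start; "moment": the same for the moment, N m; "gripper_width": finger opening in m; "finger_force": force on a finger pad.
Only numpy, scipy, OpenCV 4.12 (cv2) and the standard library are available. Lean on these libraries where they do the work, as an engineer would, in place of code of your own. Each camera call takes 0.05 s, during which the arm holds its last target. There are 200 camera calls.

## Working session

There is one attempt and no reset: what is moved stays moved. The work goes in short steps, Python scripts to look and compute and a shell command to move; the robot and the scene stay as the last step left them, time stands still between calls to the robot, and variables do not carry over. Pictures are saved under pics/ and viewed, at most 10 in all, crops included, and the job is handed in when it is done.

```bash
mkdir -p pics; ls; cat > h.py <<'E'
import numpy as np, cv2
from scipy.spatial.transform import Rotation as R
from plant import monitor, viewer, ctrl
def snap(n,f=None):
    c=viewer.read_camera(n)
    if f: cv2.imwrite('pics/'+f,c['img'][:,:,::-1])
    return c
def ray(c,u,v):
    d=np.array([(u-c['cx'])/c['fx'],-(v-c['cy'])/c['fy'],-1.])
    a=np.array(c['attitude']); Rm=R.from_quat(a).as_matrix() if a.size==4 else a.reshape(3,3)
    return np.array(c['position']),Rm@d
def onplane(c,u,v,z,ax=2):
    p,d=ray(c,u,v); return p+d*(z-p[ax])/d[ax]
def cross(c1,uv1,c2,uv2):
    p,d=ray(c1,*uv1);q,e=ray(c2,*uv2)
    s=np.linalg.lstsq(np.c_[d,-e],q-p,rcond=None)[0]
    a=p+d*s[0];b=q+e*s[1]; return (a+b)/2,np.linalg.norm(a-b)
def proj(c,P):
    a=np.array(c['attitude']); Rm=R.from_quat(a).as_matrix() if a.size==4 else a.reshape(3,3)
    l=Rm.T@(np.array(P)-c['position']); return c['cx']+c['fx']*l[0]/-l[2], c['cy']-c['fy']*l[1]/-l[2]
E
python3 - <<'E'
from h import *
for n in ['side','top','wrist']:
    c=snap(n,n+'1.png'); print(n,{k:v for k,v in c.items() if k!='img'})
print(monitor.sense())
E
```

```text
pics
side {'fx': 451.66393895155414, 'fy': 451.66393895155414, 'cx': 325.80111140527515, 'cy': 193.4197361908901, 'position': array([0.75287073, 0.88263152, 0.71442685]), 'attitude': array([0.05133825, 0.48927066, 0.86337442, 0.11208576])}
top {'fx': 511.71237135229626, 'fy': 511.71237135229626, 'cx': 321.4600809448993, 'cy': 195.6245300049656, 'position': array([ 0.39891346, -0.06112454,  1.49558454]), 'attitude': array([ 0.03250917, -0.03355764, -0.70479329,  0.70787249])}
wrist {'fx': 350.0284009634914, 'fy': 350.0284009634914, 'cx': 321.1063733126034, 'cy': 194.38121229772247, 'position': array([0.18946082, 0.62526031, 0.38462281]), 'attitude': array([-0.11213349, -0.07243914,  0.54546874,  0.82743127])}
{'time': 0.15, 'qpos': array([-0.90180439,  0.50161712, -0.42681677,  1.55117775,  0.22085335,
        1.13831377, -0.21030279]), 'joint_velocities': array([ 4.03668357e-04, -2.39480840e-03, -1.54352029e-03, -2.62396102e-03,
       -7.29815789e-05,  3.41989604e-04, -6.65472530e-04]), 'joint_torque': array([-7.13594156e-03, -5.67100489e+01, -5.82552195e+00, -2.79452902e+01,
       -6.87580230e-02,  2.65724194e-02,  9.49706873e-05]), 'tcp_pos': array([0.2564405 , 0.59672809, 0.23993856]), 'tool_rot': array([ 2.01485781e-01,  9.79491168e-01, -7.14936736e-04, -1.46380840e-04]), 'wrist_force': array([ 0.33236825, -0.18079826, -0.65506324]), 'moment': array([0.04305552, 0.00519989, 0.00964822]), 'finger_force': 0.0, 'gripper_width': 0.09181322389154266}
```

View pics/top1.png

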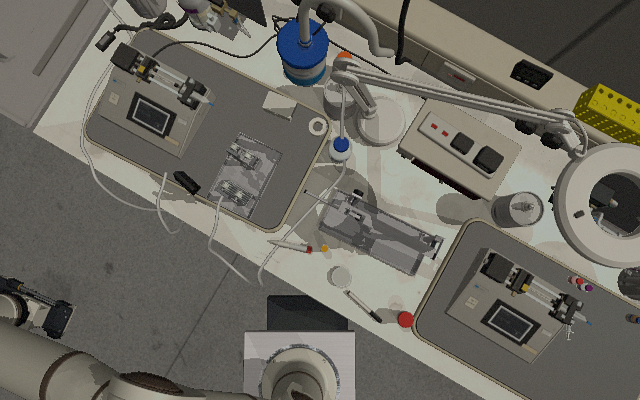

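View pics/side1.png

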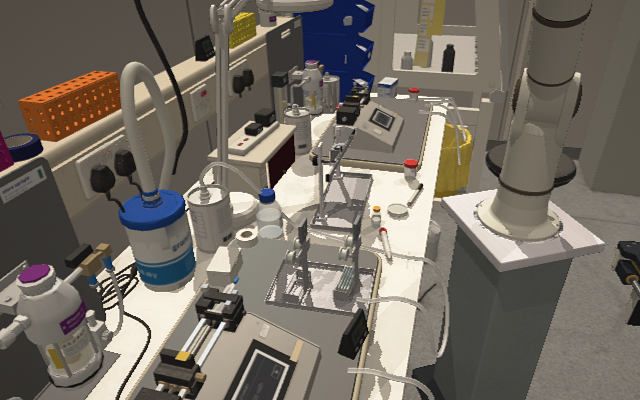

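```bash
python3 - <<'E'
import cv2,numpy as np
t=cv2.imread('pics/top1.png');s=cv2.imread('pics/side1.png')
def z(i,x,y,w,h,W,H): return cv2.resize(i[y:y+h,x:x+w],(W,H),interpolation=cv2.INTER_CUBIC)
a=np.hstack([z(t,200,125,100,75,400,300),z(t,300,175,150,112,400,300)])
b=np.hstack([z(s,260,210,133,100,400,300),z(s,300,110,120,120,300,300),np.zeros((300,100,3),np.uint8)])
cv2.imwrite('pics/m1.png',np.vstack([a,b]))
E
```

```text
(no output)
```

View pics/m1.png

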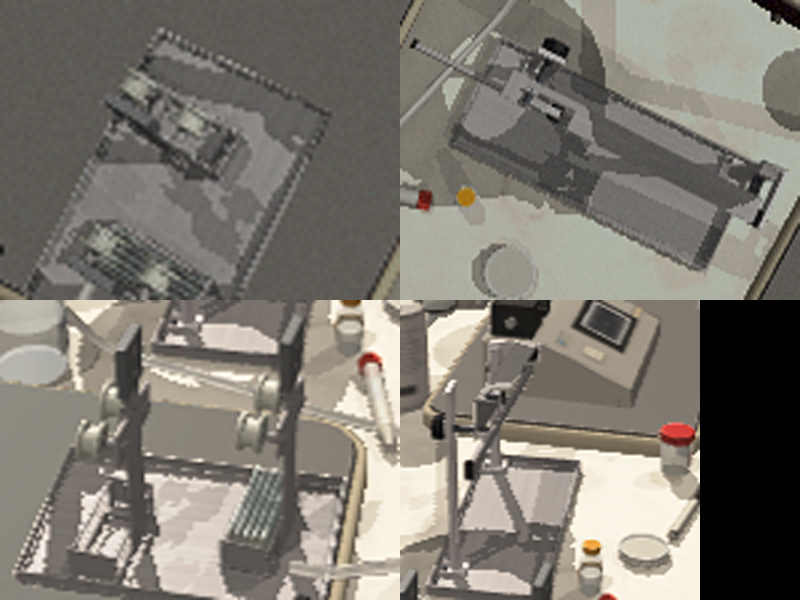

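```bash
python3 - <<'E'
from h import *
c=snap('top'); 
for n,uv,z in [('panBL',(336.4,190),.014),('panFL',(319.5,228.3),.014),('panFR',(414.4,275.5),.014),('railup',(304.9,191.9),.2),('trA',(240,133),.042),('trB',(282,154),.042),('slides tab',(238,190),.2),('vial',(324.5,248.5),.06)]:
    print(n,onplane(c,*uv,z).round(4))
s=snap('side')
# slide tab top in side: crop scale 3.008 from (260,210)
print(cross(c,(238,190),s,(260+291/3,210+25/3)))
w=snap('wrist'); 
def fwd(c): return R.from_quat(c['attitude']).as_matrix()
print(fwd(w)); st=monitor.sense(); T=R.from_quat(st['tool_rot']).as_matrix(); print(T, T.T@(np.array(w['position'])-st['tcp_pos']), T.T@fwd(w))
E
```

```text
panBL [ 0.5544 -0.1064  0.014 ]
panFL [ 0.4429 -0.0578  0.014 ]
panFR [ 0.309  -0.3305  0.014 ]
railup [ 0.5297 -0.0206  0.2   ]
trA [0.7156 0.1728 0.042 ]
trB [0.6549 0.051  0.042 ]
slides tab [0.5338 0.1497 0.2   ]
vial [ 0.3853 -0.0721  0.06  ]
(array([0.52517568, 0.15357936, 0.19550845]), np.float64(0.01924339986319046))
[[ 0.39443884 -0.88634174 -0.24252076]
 [ 0.91892078  0.37998937  0.10579551]
 [-0.00161566 -0.26458722  0.96436041]]
[[-9.18806872e-01  3.94707276e-01 -3.12060204e-04]
 [ 3.94707395e-01  9.18806691e-01 -5.80765220e-04]
 [ 5.74907454e-05 -6.56783546e-04 -9.99999783e-01]] [ 0.07280425 -0.00042728 -0.14471877] [[ 2.91615541e-04  9.64346286e-01  2.64643451e-01]
 [ 9.99999498e-01 -5.34984493e-04  8.47536233e-04]
 [ 9.58898561e-04  2.64643071e-01 -9.64345957e-01]]
```

View pics/wrist1.png

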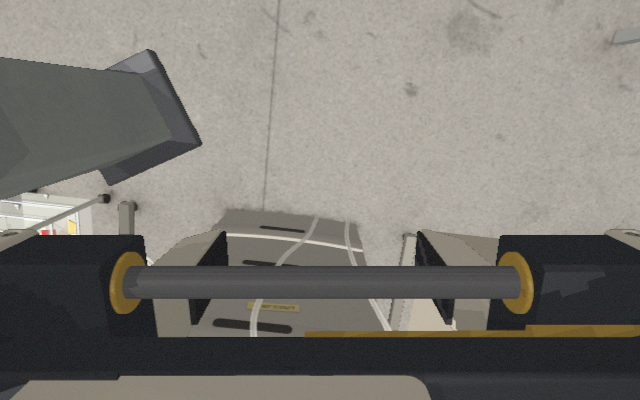

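The front (robot-side) hanger at top-image (238,190) holds the slides. The rear one is empty. The rail's uphill end is at (305,192) and the stop is at the far right. I'll move over the tray with the wrist camera.

```bash
python3 -m crank '[[-42,-37,-16,0,0,0,-1],[-42,-37,-16,0,0,0,-1],[-42,-37,-16,0,0,0,-1],[-42,-37,-16,0,0,0,-1],[-42,-37,-16,0,0,0,-1],[-42,-37,-16,0,0,0,-1],[-42,-37,-16,0,0,0,-1],[-42,-37,-16,0,0,0,-1],[-42,-37,-16,0,0,0,-1],[-42,-37,-16,0,0,0,-1]]' 40
python3 -m crank '[[0,0,0,0,0,0.162,-1],[0,0,0,0,0,0.162,-1],[0,0,0,0,0,0.162,-1],[0,0,0,0,0,0.162,-1],[0,0,0,0,0,0.162,-1],[0,0,0,0,0,0.162,-1],[0,0,0,0,0,0.162,-1],[0,0,0,0,0,0.162,-1],[0,0,0,0,0,0.162,-1],[0,0,0,0,0,0.162,-1]]'
python3 - <<'E'
from h import *
w=snap('wrist','w2.png');print(w['position'],w['attitude']);s=monitor.sense();print(s['tcp_pos'],s['qpos'])
E
```

```text
time: 1.55
tcp_pos: [0.4969, 0.0898, 0.4015]
tool_rot: [0.201, 0.98, 0.0, 0.0]
wrist_force: [0.8, 0.5, -0.1]
gripper_width: 0.0918
finger_force: 0.0
time: 2.8
tcp_pos: [0.4963, 0.0916, 0.4007]
tool_rot: [0.85, 0.527, -0.0, -0.0]
wrist_force: [-0.3, -0.3, -0.1]
gripper_width: 0.092
finger_force: 0.0
[0.52621121 0.15561435 0.54556947] [-0.13037588  0.03057094 -0.22582496  0.96492001]
[0.49631415 0.09151554 0.40071352] [-0.19074792  0.08831946 -0.04836211  1.69607073  0.00431558  1.35725284
 -0.70636796]
```

View pics/w2.png

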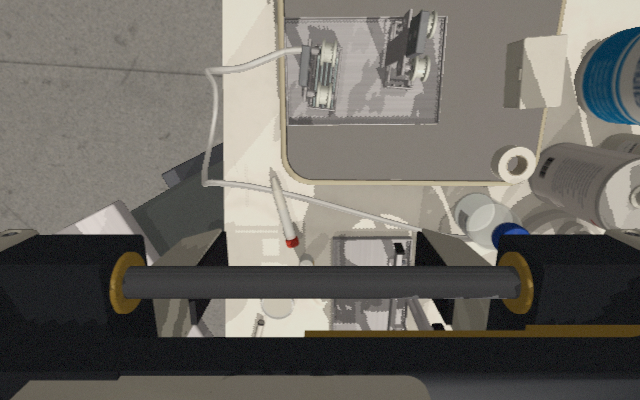

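```bash
python3 - <<'E'
import cv2
i=cv2.imread('pics/w2.png')[10:125,280:440]
i=cv2.resize(i,(800,575),interpolation=cv2.INTER_CUBIC)
i=cv2.convertScaleAbs(i,alpha=1.4)
cv2.imwrite('pics/w2c.png',i)
E
```

```text
(no output)
```

View pics/w2c.png

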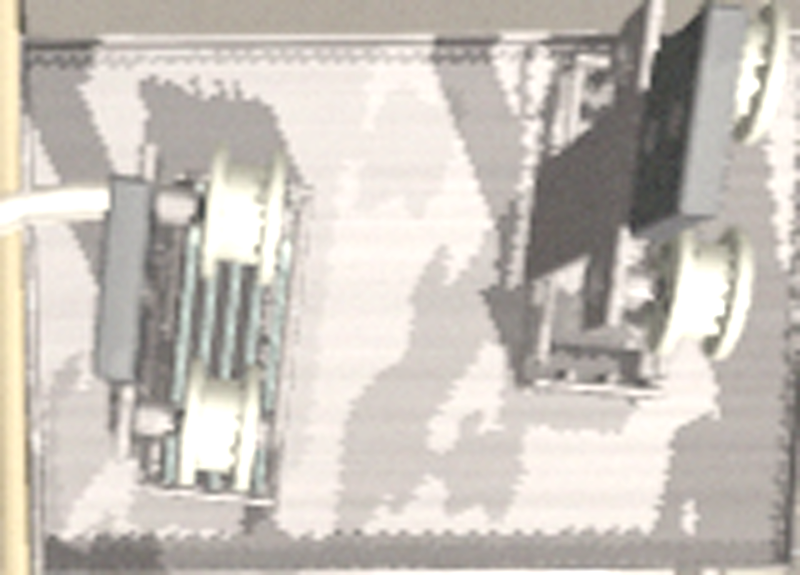

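```bash
cat > est.py <<'E'
from h import *
w=dict(position=np.array([0.52621121,0.15561435,0.54556947]),attitude=np.array([-0.13037588,0.03057094,-0.22582496,0.96492001]),fx=350.0284,fy=350.0284,cx=321.1064,cy=194.3812)
f=lambda X,Y:((X+.5)/5-.5+280,(Y+.5)/5-.5+10)
P=[onplane(w,*f(*p),.218) for p in [(112,178),(150,180),(137,382),(98,378)]]
for p in P: print(p.round(4))
print('c',np.mean(P,0)); d=(P[0]+P[1]-P[2]-P[3])/2; print('ang y',np.degrees(np.arctan2(d[1],d[0])),np.linalg.norm(d))
# basket bottom edge top-rim right side: corners near
for p in [(30,60),(35,560),(790,40),(790,565)]: print('tray',onplane(w,*f(*p),.042).round(4))
s=monitor.sense();T=R.from_quat(s['tool_rot']).as_matrix()
print('tool x ang',np.degrees(np.arctan2(T[1,0],T[0,0])))
tgt=np.mean(P,0); print('shift tool mm',1e3*T.T@(np.r_[tgt[:2],.198]-s['tcp_pos']))
E
python3 est.py
```

```text
[0.5309 0.2026 0.218 ]
[0.5367 0.1994 0.218 ]
[0.5195 0.1705 0.218 ]
[0.5135 0.1742 0.218 ]
c [0.52516358 0.18670461 0.218     ]
ang y 58.85709977311733 0.033489455434860094
tray [0.5273 0.2631 0.042 ]
tray [0.4683 0.1485 0.042 ]
tray [0.708  0.1789 0.042 ]
tray [0.6588 0.0526 0.042 ]
tool x ang 63.269697775592384
shift tool mm [ 97.97846013 -17.05108683 202.72025256]
```

```bash
python3 - <<'E'
from h import *
t=snap('top','t2.png');s=snap('side','s2.png')
for n,c,x in(('t',t,200),('s',s,260)):
  print([np.round(proj(c,p),1) for p in [(.5252,.1867,.218),(.5309,.2026,.218),(.5135,.1742,.218)]])
a=cv2.resize(t['img'][150:225,190:290,::-1],(800,600),interpolation=cv2.INTER_CUBIC)
def mark(c,x,y,k,a):
  for p in [(.5252,.1867,.218),(.5309,.2026,.218),(.5135,.1742,.218)]:
    u,v=proj(c,p); cv2.circle(a,(int((u-x)*k),int((v-y)*k)),4,(0,0,255),1)
a=cv2.resize(t['img'][150:240,190:285,::-1],(570,540),interpolation=cv2.INTER_CUBIC);mark(t,190,150,6,a)
b=cv2.resize(s['img'][205:319,340:378,::-1],(228,684),interpolation=cv2.INTER_CUBIC);mark(s,340,205,6,b)
cv2.imwrite('pics/m2.png',np.hstack([a,b[:540]]))
E
```

```text
[array([222. , 192.6]), array([215.7, 190.3]), array([226.9, 197.3])]
[array([357.3, 217.6]), array([357. , 222.6]), array([361.1, 213.3])]
```

View pics/m2.png

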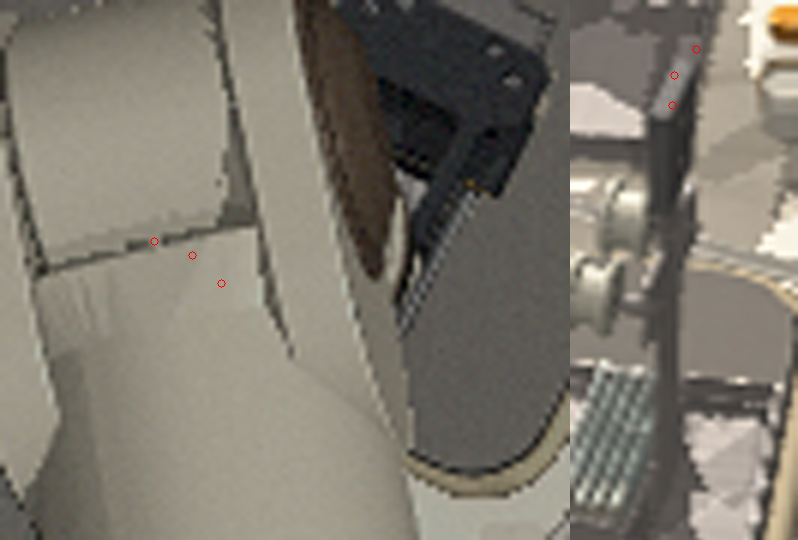

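The side view confirms the tab centre at (0.525,0.187,0.218 top), with the tab line at 58.9°. Next I'll align and descend.

```bash
python3 -m crank '[[0,0,0,0,0,0.077,-1],[48,-12,0,0,0,0,-1],[48,-12,0,0,0,0,-1],[0,0,40,0,0,0,-1],[0,0,40,0,0,0,-1],[0,0,40,0,0,0,-1],[0,0,20,0,0,0,-1],[0,0,0,0,0,0,-1]]' 40
python3 - <<'E'
from h import *
w=snap('wrist','w3.png');s=monitor.sense();T=R.from_quat(s['tool_rot']).as_matrix()
print(T.T@(np.array([.52516,.1867,.195])-s['tcp_pos'])*1e3, np.degrees(np.arctan2(T[1,0],T[0,0])))
for z in(.218,):print([np.round(proj(w,p),1) for p in [(.5309,.2026,z),(.5367,.1994,z),(.5195,.1705,z),(.5135,.1742,z)]])
E
```

```text
time: 3.95
tcp_pos: [0.5232, 0.1859, 0.259]
tool_rot: [0.867, 0.498, -0.002, -0.0]
wrist_force: [-0.2, -0.3, 0.3]
gripper_width: 0.0919
finger_force: 0.0
[ 0.84859931  0.68920393 65.51676726] 59.64578577422728
[array([321. , 196.2]), array([333. , 195.9]), array([332., 252.]), array([319.8, 251.8])]
```

View pics/w3.png

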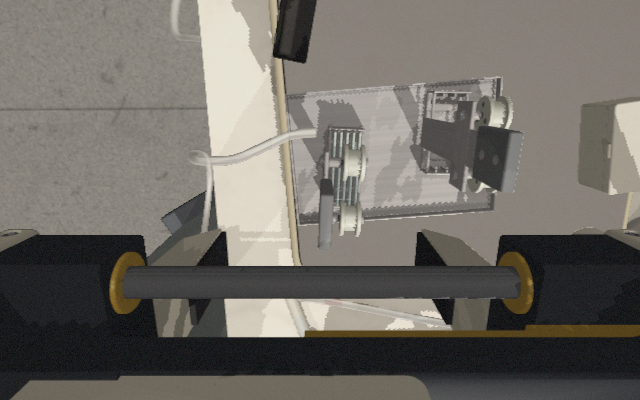

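```bash
python3 -m crank '[[0.5,0.5,30,0,0,0.01,-1],[0,0,25,0,0,0,-1],[0,0,9,0,0,0,-1],[0,0,0,0,0,0,0],[0,0,0,0,0,0,1],[0,0,0,0,0,0,1],[0,0,0,0,0,0,1],[0,0,0,0,0,0,1],[0,0,0,0,0,0,1]]' 40
python3 - <<'E'
from h import *
s=monitor.sense();T=R.from_quat(s['tool_rot']).as_matrix()
print(T.T@(np.array([.52516,.1867,.195])-s['tcp_pos'])*1e3, np.degrees(np.arctan2(T[1,0],T[0,0])),s['gripper_width'],s['finger_force'],s['wrist_force'])
E
```

```text
time: 5.12
tcp_pos: [0.5251, 0.1866, 0.1968]
tool_rot: [0.871, 0.492, 0.0, -0.0]
wrist_force: [0.2, -0.4, -0.2]
gripper_width: 0.0363
finger_force: 0.0
[ 0.12528097 -0.01219564  1.75616017] 58.94811238489755 0.03634926433418623 0.0 [ 0.23190381 -0.35945571 -0.17586548]
```

```bash
python3 -m crank '[[0,0,1.5,0,0,0,1],[0,0,0,0,0,0,1],[0,0,0,0,0,0,1],[0,0,0,0,0,0,1],[0,0,0,0,0,0,1],[0,0,0,0,0,0,1]]' 40
python3 -m crank '[[0,0,-5,0,0,0,1],[0,0,-10,0,0,0,1],[0,0,-30,0,0,0,1],[0,0,-40,0,0,0,1],[0,0,-40,0,0,0,1],[0,0,-25,0,0,0,1],[0,0,0,0,0,0,1],[0,0,0,0,0,0,1]]' 40
python3 - <<'E'
from h import *
s=monitor.sense();w=snap('wrist','w4.png')
T=R.from_quat(s['tool_rot']).as_matrix()
print(s['tcp_pos'],np.degrees(np.arctan2(T[1,0],T[0,0])),s['wrist_force'],s['moment'],s['qpos'])
t=snap('top','t4.png')
i=cv2.resize(t['img'][175:295,295:455,::-1],(800,600),interpolation=cv2.INTER_CUBIC);cv2.imwrite('pics/t4c.png',i)
E
```

```text
time: 5.88
tcp_pos: [0.5251, 0.1866, 0.1951]
tool_rot: [0.871, 0.492, -0.0, -0.0]
wrist_force: [0.9, -0.1, -1.3]
gripper_width: 0.008
finger_force: 40.0
time: 6.88
tcp_pos: [0.5244, 0.1863, 0.3442]
tool_rot: [0.871, 0.492, -0.001, -0.0]
wrist_force: [0.6, 0.2, -3.1]
gripper_width: 0.0076
finger_force: 40.0
[0.52441365 0.18630515 0.3441899 ] 58.950930631585656 [ 0.58535464  0.22440239 -3.07566783] [-0.0849171  0.2108046  0.0048448] [-0.29675751  0.22060366 -0.11040187  1.66637389  0.02526357  1.25764579
 -0.95423743]
```

View pics/t4c.png

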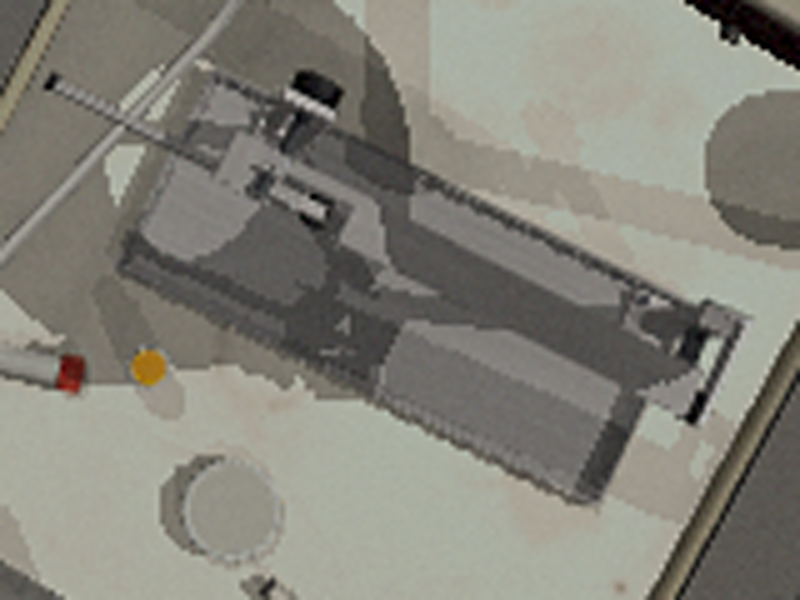

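```bash
python3 - <<'E'
from h import *
i=cv2.imread('pics/s1.png') if False else cv2.imread('pics/side1.png')
a=cv2.resize(i[125:235,300:400],(545,600),interpolation=cv2.INTER_CUBIC)
w=cv2.imread('pics/w4.png')
cv2.imwrite('pics/s1c.png',cv2.convertScaleAbs(a,alpha=1.2))
E
```

```text
(no output)
```

View pics/s1c.png

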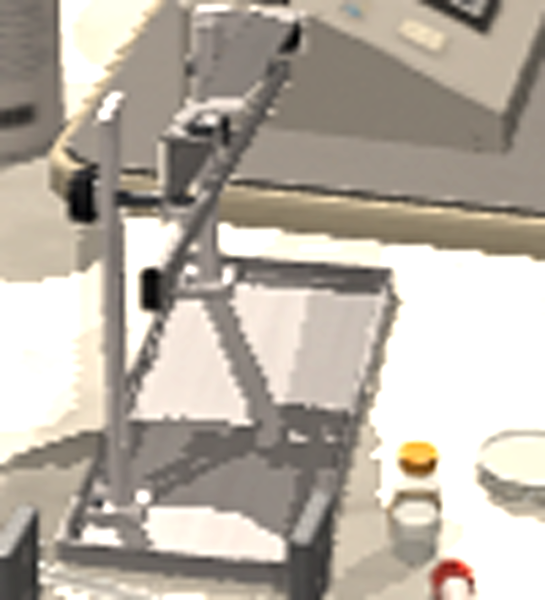

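```bash
cat > st.py <<'E'
from h import *
import pickle
t=snap('top');s=snap('side')
ft=lambda X,Y:((X+.5)/5-.5+295,(Y+.5)/5-.5+175)
fs=lambda X,Y:((X+.5)/5.45-.5+300,(Y+.5)/5.4545-.5+125)
print('captop',cross(t,ft(50,82),s,fs(155,270)))
C={}
for n,a,b in [('BL',(205,68),(62,545)),('FR',(592,502),(397,275))]:
    print(n,'x',cross(t,ft(*a),s,fs(*b)),'top',onplane(t,*ft(*a),.014),'side',onplane(s,*fs(*b),.014))
print('FL top',onplane(t,*ft(120,266),.014),'BR side',onplane(s,*fs(222,260),.014))
E
python3 st.py
```

```text
captop (array([ 0.53137949, -0.02009677,  0.20724542]), np.float64(0.000265953370857549))
BL x (array([ 0.56062046, -0.10436285,  0.012092  ]), np.float64(0.0014712203215181273)) top [ 0.5597  -0.10411  0.014  ] side [ 0.56182299 -0.10199122  0.014     ]
FR x (array([ 0.3093471 , -0.3271037 ,  0.00892118]), np.float64(0.001564869365807875)) top [ 0.31038378 -0.32646731  0.014     ] side [ 0.31181482 -0.31811627  0.014     ]
FL top [ 0.44433927 -0.05515746  0.014     ] BR side [ 0.4056453  -0.36493777  0.014     ]
```

```bash
python3 -m crank '[[0,0,0,0,0,-0.083,1],[-20,2,4,0,0,0,1],[-40,2,8,0,0,0,1],[-40,2,8,0,0,0,1],[-40,2,8,0,0,0,1],[-40,3,8,0,0,0,1],[-30,2,8,0,0,0,1],[-19,0,0,0,0.072,0,1],[0,0,0,0,0.072,0,1],[0,0,0,0,0,0,1]]' 40
python3 - <<'E'
from h import *
w=snap('wrist','w5.png');s=monitor.sense()
print(s['tcp_pos'],s['wrist_force'],s['moment'],s['finger_force'],R.from_quat(s['tool_rot']).as_matrix().round(3),w['position'],w['attitude'])
E
```

```text
time: 8.32
tcp_pos: [0.4338, -0.0268, 0.3007]
tool_rot: [0.849, 0.524, 0.061, -0.038]
wrist_force: [-0.4, 0.9, -1.6]
gripper_width: 0.0075
finger_force: 40.0
[ 0.43431096 -0.02567203  0.30090049] [ 0.50621918 -0.26257703 -2.2471152 ] [-0.2378034   0.22136716 -0.02934582] 39.969690442085266 [[ 0.442  0.895  0.063]
 [ 0.886 -0.446  0.127]
 [ 0.142 -0.001 -0.99 ]] [0.45463683 0.01807308 0.45425362] [-0.06095193  0.01493829 -0.2296929   0.97123781]
```

View pics/w5.png

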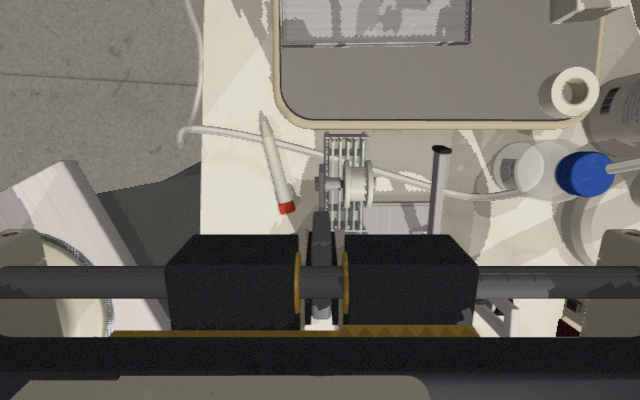

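I've now viewed 11 pictures, one over the limit of 10, so I'll view no more and measure numerically from here. This last one shows the near roller at (356,187) and the bare bar end from (441,150) down to (440,232).

```bash
python3 - <<'E'
import cv2
g=cv2.cvtColor(cv2.imread('pics/w5.png'),cv2.COLOR_BGR2GRAY)
for r in (165,180,195,210,225): print(r,list(zip(range(424,458),map(int,g[r,424:458]))) if r==165 else list(map(int,g[r,424:458])))
print('roller')
for r in (170,178,187,196,204): print(r,list(map(int,g[r,334:380])))
print('capcol',list(map(int,g[138:168,440])))
E
```

```text
165 [(424, 164), (425, 166), (426, 164), (427, 164), (428, 164), (429, 165), (430, 167), (431, 166), (432, 143), (433, 75), (434, 69), (435, 71), (436, 72), (437, 77), (438, 117), (439, 164), (440, 180), (441, 177), (442, 177), (443, 173), (444, 173), (445, 171), (446, 162), (447, 164), (448, 157), (449, 149), (450, 150), (451, 151), (452, 150), (453, 151), (454, 152), (455, 151), (456, 152), (457, 152)]
180 [212, 214, 213, 215, 201, 166, 158, 129, 72, 73, 73, 77, 90, 136, 169, 177, 176, 174, 175, 175, 170, 161, 163, 156, 148, 150, 147, 147, 147, 147, 146, 148, 149, 148]
195 [146, 146, 147, 147, 147, 133, 100, 70, 73, 72, 72, 99, 152, 175, 177, 177, 176, 174, 175, 168, 156, 159, 168, 173, 171, 171, 171, 173, 175, 177, 179, 180, 180, 181]
210 [177, 174, 173, 174, 154, 92, 72, 72, 74, 73, 108, 160, 178, 175, 175, 174, 177, 173, 158, 147, 149, 137, 139, 139, 138, 135, 139, 139, 142, 142, 142, 143, 145, 143]
225 [125, 119, 109, 102, 89, 73, 74, 73, 81, 122, 165, 179, 177, 178, 177, 176, 167, 149, 147, 148, 147, 147, 148, 148, 147, 147, 147, 145, 145, 144, 144, 143, 145, 143]
roller
170 [
[... 585 characters left out ...]
6, 205, 203, 205, 187, 137, 130, 108, 147, 194, 204, 207, 203, 193, 192, 199, 212, 218, 219, 218]
196 [159, 158, 158, 147, 141, 177, 183, 153, 126, 85, 93, 158, 200, 210, 221, 216, 199, 200, 199, 199, 199, 201, 200, 200, 199, 199, 199, 200, 199, 199, 177, 108, 92, 115, 174, 206, 214, 221, 205, 153, 146, 147, 146, 146, 146, 147]
204 [75, 82, 89, 90, 121, 161, 148, 73, 75, 81, 126, 173, 191, 193, 196, 174, 85, 85, 88, 135, 160, 110, 73, 89, 105, 107, 143, 173, 154, 125, 112, 88, 114, 163, 189, 192, 195, 190, 172, 166, 167, 166, 167, 167, 162, 162]
capcol [162, 164, 163, 163, 164, 163, 161, 60, 23, 14, 27, 29, 28, 31, 39, 70, 141, 152, 168, 171, 173, 173, 176, 176, 178, 180, 179, 180, 180, 177]
```

```bash
cat > bar.py <<'E'
from h import *
w=dict(position=np.array([0.45463683,0.01807308,0.45425362]),attitude=np.array([-0.06095193,0.01493829,-0.2296929,0.97123781]),fx=350.0284,fy=350.0284,cx=321.1064,cy=194.3812)
tcp=np.array([0.43431096,-0.02567203,0.30090049]);T=R.from_quat(monitor.sense()['tool_rot']).as_matrix()
for z,y in [(39,20.5-7.7),(39,20.5+7.7),(43,20.5-4.7),(43,20.5+4.7)]:
    print('roller',z,y,np.round(proj(w,tcp+T@np.array([22,y,z])*1e-3),1))
yaw=np.radians(-26.3);X=np.array([np.cos(yaw),np.sin(yaw),0]);Y=np.array([-np.sin(yaw),np.cos(yaw),0])
O=np.array([.435,-.2153,0])
for th in(.138,.144,.150):
    S=O-.14*Y+[0,0,.15];n=-np.sin(th)*Y+np.cos(th)*np.array([0,0,1])
    P=[]
    for u,v in [(438.1,165),(436.7,180),(435.4,195),(434.2,210),(433.,225)]:
        p,d=ray(w,u,v);P.append(p+d*((S-p)@n)/(d@n))
    P=np.array(P);D=P[0]-P[-1]
    print(th,'yaw',np.degrees(np.arctan2(D[1],D[0]))-90,'standx mm',((P-O)@X*1e3).round(2),'y',((P-O)@Y*1e3).round(1))
    p,d=ray(w,440.,153.5);q=p+d*((S-p)@n)/(d@n);print(' cap inner edge up bar',np.linalg.norm((q-S)@np.c_[Y,[0,0,1]])*1e3)
print('tcp stand',(tcp-O)@X*1e3,(tcp-O)@Y*1e3,'toolx ang',np.degrees(np.arctan2(T[1,0],T[0,0])),'tilt',np.arcsin(T[2,0]),T[2,1])
E
python3 bar.py
```

```text
roller 39 12.8 [347.5 189. ]
roller 39 28.2 [375.9 188.9]
roller 43 15.8 [352.4 187.1]
roller 43 25.2 [369.4 187.1]
0.138 yaw -26.440267827778868 standx mm [-0.77 -0.89 -0.94 -0.91 -0.89] y [206.7 195.6 184.3 172.6 160.7]
 cap inner edge up bar 358.47693681781203
0.144 yaw -26.32308794953189 standx mm [-1.48 -1.58 -1.6  -1.55 -1.5 ] y [206.8 195.8 184.5 173.  161.2]
 cap inner edge up bar 358.80693244524304
0.15 yaw -26.205703800081743 standx mm [-2.19 -2.27 -2.27 -2.19 -2.12] y [206.9 196.  184.8 173.3 161.6]
 cap inner edge up bar 359.1504774783349
tcp stand -84.63640549146321 169.69360815283267 toolx ang 63.50070941483041 tilt 0.14254472654309097 -0.0007251096551790792
```

```bash
python3 -m crank '[[-6,0,10,0,0,-0.003,1],[-6,0,11,0,0,0,1],[0,15,0,0,0,0,1],[0,20,0,0,0,0,1],[0,20,0,0,0,0,1],[0,12,0,0,0,0,1],[0,0,0,0,0,0,1],[0,0,0,0,0,0,1]]' 40
python3 - <<'E'
from h import *
w=snap('wrist','w6.png');s=monitor.sense();T=R.from_quat(s['tool_rot']).as_matrix()
print(s['tcp_pos'],s['wrist_force'],s['moment'],T.round(4).tolist())
import pickle;pickle.dump((w,s),open('w6.pkl','wb'))
tcp=s['tcp_pos']
for z,y in [(39,12.8),(39,28.2),(43,15.8),(43,25.2),(83,17.5),(83,23.5)]:
    print('pred',z,y,np.round(proj(w,tcp+T@np.array([22,y,z])*1e-3),1),np.round(proj(w,tcp+T@np.array([42,y,z])*1e-3),1))
g=cv2.cvtColor(w['img'],cv2.COLOR_RGB2GRAY)
for r in range(70,230,12): print(r,list(map(int,g[r,335:385])))
E
```

```text
time: 9.38
tcp_pos: [0.491, -0.0616, 0.2784]
tool_rot: [0.846, 0.528, 0.061, -0.038]
wrist_force: [0.3, -0.4, -2.2]
gripper_width: 0.0078
finger_force: 40.0
[ 0.49096533 -0.06158493  0.2785504 ] [ 0.36026076  0.94085469 -3.00212861] [-0.35098961  0.27300726 -0.02141223] [[0.4354, 0.898, 0.0627], [0.8887, -0.4399, 0.1289], [0.1434, -0.0004, -0.9897]]
pred 39 12.8 [347.5 191.2] [348.3 154.6]
pred 39 28.2 [375.9 191.2] [377.5 154.6]
pred 43 15.8 [352.4 189.4] [353.3 153.5]
pred 43 25.2 [369.4 189.4] [370.8 153.5]
pred 83 17.5 [349.8 174.2] [350.5 144. ]
pred 83 23.5 [358.9 174.2] [359.7 144. ]
70 [126, 124, 126, 127, 124, 125, 126, 126, 124, 126, 126, 124, 125, 125, 125, 125, 126, 127, 124, 125, 124, 123, 126, 124, 126, 126, 125, 126, 127, 126, 126, 126, 125, 127, 125, 125, 126, 124, 125, 126, 124, 125, 125, 128, 125, 127, 126, 127, 125, 127]
82 [125, 125, 125, 124, 124, 123, 127, 126, 128, 127, 126, 126, 124, 125, 126, 123, 124, 126, 123, 127, 127, 126, 125, 125, 128, 128, 124, 125, 124, 127, 128, 127, 126, 125, 124, 125, 126, 127, 125, 125, 126, 126, 125, 124, 127, 123, 126, 129, 123,
[... 2293 characters left out ...]
149, 103, 126, 174, 193, 196, 202, 182, 113, 139, 150, 156, 156, 141, 123, 115, 100, 90, 128, 169, 156, 88, 85, 85, 96, 153, 189, 194, 200, 196, 178, 171, 171, 170, 170, 171, 171, 171, 172, 172, 171, 170, 172]
214 [174, 167, 152, 159, 189, 188, 172, 173, 160, 130, 100, 70, 77, 83, 80, 84, 91, 104, 136, 157, 133, 122, 114, 101, 92, 141, 166, 119, 98, 103, 113, 125, 152, 176, 176, 175, 175, 173, 178, 176, 176, 175, 173, 173, 173, 174, 173, 174, 173, 162]
226 [105, 107, 88, 137, 162, 115, 75, 66, 75, 80, 73, 90, 115, 120, 116, 106, 107, 136, 164, 139, 71, 76, 82, 75, 108, 174, 191, 148, 101, 103, 110, 125, 126, 126, 127, 122, 123, 150, 159, 126, 119, 111, 112, 111, 107, 134, 160, 146, 114, 110]
```

```bash
cat > f.py <<'E'
from h import *
s=monitor.sense();T=R.from_quat(s['tool_rot']).as_matrix()
print('tcp',s['tcp_pos'].round(4),'F tool',(T.T@s['wrist_force']).round(2),'M tool',(T.T@s['moment']).round(3),'w',round(s['gripper_width'],4),'ff',round(s['finger_force'],1))
E
python3 f.py
python3 -m crank '[[0,0,7,0,0,0,1],[0,0,6,0,0,0,1],[0,0,0,0,0,0,1],[0,0,0,0,0,0,1]]' >/dev/null; python3 f.py
python3 -m crank '[[0,0,1.5,0,0,0,1],[0,0,0,0,0,0,1]]' >/dev/null; python3 f.py
python3 -m crank '[[0,0,1.5,0,0,0,1],[0,0,0,0,0,0,1]]' >/dev/null; python3 f.py
```

```text
tcp [ 0.491  -0.0616  0.2786] F tool [ 0.56 -0.09  3.12] M tool [ 0.087 -0.435  0.034] w 0.0074 ff 40.0
tcp [ 0.4923 -0.0603  0.2659] F tool [0.46 0.16 1.82] M tool [ 0.065 -0.416  0.006] w 0.0078 ff 40.0
tcp [ 0.4925 -0.0601  0.2644] F tool [-0.65 -0.07  2.93] M tool [ 0.115 -0.392  0.018] w 0.0077 ff 40.0
tcp [ 0.4924 -0.0599  0.2627] F tool [-0.39 -0.11  2.47] M tool [ 0.109 -0.381 -0.006] w 0.0082 ff 40.0
```

```bash

python3 -m crank '[[0,0,1.5,0,0,0,1],[0,0,0,0,0,0,1]]' >/dev/null; python3 f.py
python3 -m crank '[[0,0,1,0,0,0,1],[0,0,0,0,0,0,1]]' >/dev/null; python3 f.py
python3 -m crank '[[0,0,1,0,0,0,1],[0,0,0,0,0,0,1]]' >/dev/null; python3 f.py
python3 -m crank '[[0,0,1,0,0,0,1],[0,0,0,0,0,0,1]]' >/dev/null; python3 f.py
```

```text
tcp [ 0.4925 -0.0597  0.2612] F tool [-0.53 -0.41  2.13] M tool [ 0.049 -0.385 -0.038] w 0.0079 ff 40.0
tcp [ 0.4927 -0.0596  0.2603] F tool [-0.79  0.08  1.36] M tool [ 0.108 -0.442 -0.059] w 0.008 ff 40.0
tcp [ 0.4929 -0.0594  0.2598] F tool [ 0.1  -1.47 -0.06] M tool [ 0.336 -0.356 -0.049] w 0.0078 ff 40.0
tcp [ 0.4931 -0.0593  0.2596] F tool [-1.44 -3.6  -7.65] M tool [ 0.928 -0.457 -0.051] w 0.0076 ff 40.0
```

```bash

python3 -m crank '[[0,0,-1,0,0,0,1],[0,-1,0,0,0,0,1],[0,0,0,0,0,0,1]]' >/dev/null; python3 f.py
python3 -m crank '[[0,0,0.7,0,0,0,1],[0,0,0,0,0,0,1]]' >/dev/null; python3 f.py
python3 -m crank '[[0,-1,0,0,0,0,1],[0,0,0,0,0,0,1]]' >/dev/null; python3 f.py
```

```text
tcp [ 0.4926 -0.0593  0.2598] F tool [-0.76  1.39 -1.35] M tool [-0.344 -0.273  0.017] w 0.0079 ff 40.0
tcp [ 0.4926 -0.0593  0.2596] F tool [-0.14 -0.32 -5.63] M tool [ 0.008 -0.369  0.056] w 0.008 ff 40.0
tcp [ 0.4923 -0.0591  0.2596] F tool [ 0.41  2.33 -4.95] M tool [-0.852 -0.388  0.056] w 0.0078 ff 40.0
```

```bash

python3 -m crank '[[0,0,-0.7,0,0,0,1],[0,0,0,0,0,0,1]]' >/dev/null; python3 f.py
python3 -m crank '[[0,-1,0,0,0,0,1],[0,0,0,0,0,0,1]]' >/dev/null; python3 f.py
python3 -m crank '[[0,-1,0,0,0,0,1],[0,0,0,0,0,0,1]]' >/dev/null; python3 f.py
python3 -m crank '[[0,2,0,0,0,0,1],[0,0,0,0,0,0,1]]' >/dev/null; python3 f.py
python3 -m crank '[[0,1.5,0,0,0,0,1],[0,0,0,0,0,0,1]]' >/dev/null; python3 f.py
python3 -m crank '[[0,1,0,0,0,0,1],[0,0,0,0,0,0,1]]' >/dev/null; python3 f.py
```

```text
tcp [ 0.4913 -0.0587  0.2597] F tool [-0.54  2.5  -3.78] M tool [-0.772 -0.259  0.043] w 0.0082 ff 40.0
tcp [ 0.4903 -0.0582  0.2596] F tool [ 0.11  3.16 -4.56] M tool [-0.909 -0.311  0.021] w 0.0079 ff 40.0
tcp [ 0.4899 -0.058   0.2596] F tool [-0.11  4.98 -1.71] M tool [-1.508 -0.305  0.019] w 0.0077 ff 40.0
tcp [ 0.4903 -0.0582  0.2596] F tool [-0.23  0.1  -8.65] M tool [-0.126 -0.379  0.001] w 0.0079 ff 40.0
tcp [ 0.4905 -0.0583  0.2596] F tool [ -1.32  -3.97 -12.09] M tool [ 0.837 -0.406 -0.026] w 0.0076 ff 40.0
tcp [ 0.4907 -0.0584  0.2596] F tool [ -1.46  -5.63 -14.29] M tool [ 1.358 -0.423 -0.029] w 0.0078 ff 40.0
```

```bash

python3 -m crank '[[0,0,-1.3,0,0,0,1],[0,0,0,0,0,0,1]]' >/dev/null; python3 f.py
python3 -m crank '[[0,1,0,0,0,0,1],[0,0,0,0,0,0,1]]' >/dev/null; python3 f.py
python3 -m crank '[[0,1,0,0,0,0,1],[0,0,0,0,0,0,1]]' >/dev/null; python3 f.py
```

```text
tcp [ 0.4908 -0.0585  0.2598] F tool [-0.3  -4.41 -6.3 ] M tool [ 1.094 -0.247 -0.048] w 0.0081 ff 40.0
tcp [ 0.4918 -0.059   0.2598] F tool [-0.24 -3.61 -6.46] M tool [ 1.02  -0.294 -0.044] w 0.0079 ff 40.0
tcp [ 0.4926 -0.0594  0.2597] F tool [-0.11 -4.97 -6.27] M tool [ 1.082 -0.31   0.012] w 0.0077 ff 40.0
```

```bash

python3 -m crank '[[0,0,-1.2,0,0,0,1],[0,0,0,0,0,0,1]]' >/dev/null; python3 f.py
python3 -m crank '[[0,-2,0,0,0,0,1],[0,0,0,0,0,0,1]]' >/dev/null; python3 f.py
```

```text
tcp [ 0.4934 -0.0603  0.2606] F tool [ 0.03 -1.76  2.72] M tool [ 0.584 -0.386  0.01 ] w 0.0077 ff 40.0
tcp [ 0.4929 -0.06    0.2616] F tool [-1.29 -0.29  2.28] M tool [ 0.085 -0.424 -0.015] w 0.0078 ff 40.0
```

```bash

python3 -m crank '[[0,-1.7,0,0,0,0,1],[0,0,0,0,0,0,1]]' >/dev/null; python3 f.py
python3 -m crank '[[0,0,1.5,0,0,0,1],[0,0,0,0,0,0,1]]' >/dev/null; python3 f.py
python3 -m crank '[[0,0,0.5,0,0,0,1],[0,0,0,0,0,0,1]]' >/dev/null; python3 f.py
python3 - <<'E'
from h import *
w=snap('wrist','w7.png');s=monitor.sense()
import pickle;pickle.dump((w,s),open('w7.pkl','wb'))
g=cv2.cvtColor(w['img'],cv2.COLOR_RGB2GRAY)
for r in range(124,170,4): print(r,list(map(int,g[r,338:380])))
E
```

```text
tcp [ 0.4915 -0.0592  0.2619] F tool [-0.22 -0.51  1.81] M tool [ 0.007 -0.371  0.054] w 0.0079 ff 40.0
tcp [ 0.4916 -0.059   0.2603] F tool [ 0.87 -0.2   2.95] M tool [ 0.099 -0.384  0.009] w 0.0078 ff 40.0
tcp [ 0.4917 -0.059   0.2599] F tool [-0.63 -0.44  2.28] M tool [ 0.049 -0.42   0.015] w 0.0078 ff 40.0
124 [150, 149, 149, 145, 146, 146, 147, 148, 148, 148, 150, 147, 149, 150, 149, 150, 150, 150, 152, 152, 151, 153, 154, 152, 156, 154, 153, 154, 156, 155, 156, 156, 158, 158, 163, 161, 160, 160, 162, 162, 162, 162]
128 [157, 155, 157, 155, 157, 156, 156, 155, 157, 156, 154, 157, 156, 156, 156, 157, 157, 157, 159, 160, 159, 158, 158, 158, 159, 153, 146, 141, 143, 144, 149, 157, 154, 150, 141, 140, 143, 142, 143, 142, 142, 142]
132 [160, 159, 159, 158, 159, 157, 156, 161, 158, 160, 159, 160, 157, 159, 161, 159, 161, 160, 160, 158, 160, 162, 160, 145, 110, 95, 102, 113, 130, 143, 149, 156, 151, 143, 143, 144, 145, 144, 146, 144, 142, 147]
136 [87, 97, 95, 96, 96, 94, 90, 86, 89, 96, 95, 95, 92, 93, 89, 83, 85, 93, 93, 88, 85, 82, 87, 86, 88, 93, 91, 96, 104, 106, 116, 130, 145, 14
[... 972 characters left out ...]
50, 164, 163, 164, 166, 163, 166, 166, 166, 165, 165, 166, 167, 164, 165]
160 [137, 162, 193, 180, 163, 157, 131, 104, 105, 104, 104, 95, 66, 84, 102, 105, 105, 104, 105, 103, 101, 102, 98, 109, 164, 177, 135, 135, 122, 102, 104, 107, 140, 164, 164, 166, 166, 165, 165, 165, 164, 164]
164 [135, 162, 193, 179, 153, 110, 95, 113, 126, 126, 126, 115, 90, 84, 101, 105, 108, 104, 105, 102, 95, 78, 86, 116, 166, 173, 102, 84, 86, 105, 124, 125, 124, 133, 152, 162, 164, 163, 164, 163, 164, 164]
168 [131, 160, 189, 174, 143, 93, 83, 118, 139, 140, 139, 138, 125, 119, 117, 118, 118, 116, 116, 118, 117, 115, 115, 117, 109, 96, 96, 90, 86, 101, 129, 139, 139, 139, 147, 159, 163, 164, 162, 164, 162, 163]
```

```bash

python3 -m crank '[[0,0,0.7,0,0,0,1],[0,0,0,0,0,0,1]]' >/dev/null; python3 f.py
python3 -m crank '[[-5,0,0,0,0,0,1],[-5,0,0,0,0,0,1],[-5,0,0,0,0,0,1],[0,0,0,0,0,0,1]]' >/dev/null; python3 f.py
python3 -m crank '[[-5,0,0,0,0,0,1],[-5,0,0,0,0,0,1],[-5,0,0,0,0,0,1],[0,0,0,0,0,0,1]]' >/dev/null; python3 f.py
```

```text
tcp [ 0.4919 -0.0589  0.2597] F tool [-1.17 -2.4  -3.65] M tool [ 0.464 -0.344 -0.063] w 0.0075 ff 40.0
tcp [ 0.4848 -0.0732  0.2572] F tool [-0.65 -2.52 -5.21] M tool [ 0.633 -0.411 -0.06 ] w 0.0079 ff 40.0
tcp [ 0.4783 -0.0865  0.2551] F tool [-0.17 -2.23 -5.31] M tool [ 0.628 -0.357 -0.025] w 0.0074 ff 40.0
```

```bash

python3 -m crank '[[-5,-0.6,0,0,0.004,0,1],[-5,0,0,0,0,0,1],[-5,0,0,0,0,0,1],[-5,0,0,0,0,0,1],[0,0,0,0,0,0,1]]' >/dev/null; python3 f.py
python3 -m crank '[[-5,0,0,0,0,0,1],[-5,0,0,0,0,0,1],[0,0,0,0,0,0,1]]' >/dev/null; python3 f.py
python3 -m crank '[[-4,0,0,0,0,0,1],[-4,0,0,0,0,0,1],[0,0,0,0,0,0,1]]' >/dev/null; python3 f.py
```

```text
tcp [ 0.4695 -0.1039  0.2521] F tool [ 0.01  0.88 -4.6 ] M tool [-0.189 -0.473 -0.041] w 0.008 ff 40.0
tcp [ 0.4651 -0.1127  0.2506] F tool [-0.26  1.   -5.21] M tool [-0.403 -0.6    0.007] w 0.0079 ff 40.0
tcp [ 0.462  -0.1188  0.2495] F tool [ 2.28  1.54 -4.57] M tool [-0.617  0.158 -0.066] w 0.0082 ff 40.0
```

```bash

python3 -m crank '[[-3,0.4,0,0,0,0,1],[-3,0,0,0,0,0,1],[-3,0,0,0,0,0,1],[0,0,0,0,0,0,1]]' >/dev/null; python3 f.py
python3 -m crank '[[-3,0,0,0,0,0,1],[-3,0,0,0,0,0,1],[-3,0,0,0,0,0,1],[0,0,0,0,0,0,1]]' >/dev/null; python3 f.py
python3 -m crank '[[-3,0,0,0,0,0,1],[-3,0,0,0,0,0,1],[-3,0,0,0,0,0,1],[0,0,0,0,0,0,1]]' >/dev/null; python3 f.py
```

```text
tcp [ 0.4586 -0.1259  0.2484] F tool [ 3.9   0.83 -5.21] M tool [-0.429  0.879 -0.113] w 0.0078 ff 40.0
tcp [ 0.4544 -0.1345  0.2469] F tool [ 3.42  1.47 -4.79] M tool [-0.446  0.361 -0.094] w 0.008 ff 40.0
tcp [ 0.4501 -0.1432  0.2455] F tool [ 1.44  0.28 -5.8 ] M tool [-0.421 -0.054 -0.051] w 0.0076 ff 40.0
```

```bash

python3 -m crank '[[-4,0,0,0,0,0,1],[-4,0,0,0,0,0,1],[-4,0,0,0,0,0,1],[0,0,0,0,0,0,1]]' >/dev/null; python3 f.py
python3 -m crank '[[-3,0,0,0,0,0,1],[-3,0,0,0,0,0,1],[-3,0,0,0,0,0,1],[0,0,0,0,0,0,1]]' >/dev/null; python3 f.py
python3 -m crank '[[-3,0,0,0,0,0,1],[-3,0,0,0,0,0,1],[-3,0,0,0,0,0,1],[0,0,0,0,0,0,1]]' >/dev/null; python3 f.py
python3 -m crank '[[-3,0,0,0,0,0,1],[-3,0,0,0,0,0,1],[-3,0,0,0,0,0,1],[0,0,0,0,0,0,1]]' >/dev/null; python3 f.py
```

```text
tcp [ 0.4445 -0.1546  0.2436] F tool [ 0.17  1.07 -5.92] M tool [-0.328 -0.457 -0.012] w 0.0076 ff 40.0
tcp [ 0.4415 -0.1608  0.2425] F tool [ 3.06  1.07 -6.78] M tool [-0.391  0.515 -0.097] w 0.0077 ff 40.0
tcp [ 0.4374 -0.169   0.2412] F tool [ 3.2   1.59 -6.67] M tool [-0.352  0.428 -0.075] w 0.0075 ff 40.0
tcp [ 0.4333 -0.1774  0.2397] F tool [ 2.52  1.04 -5.81] M tool [-0.396  0.068 -0.107] w 0.0078 ff 40.0
```

```bash

python3 -m crank '[[-4,0,0,0,0,0,1],[-4,0,0,0,0,0,1],[-4,0,0,0,0,0,1],[0,0,0,0,0,0,1]]' >/dev/null; python3 f.py
python3 -m crank '[[-4,0,0,0,0,0,1],[-4,0,0,0,0,0,1],[-2,0,0,0,0,0,1],[0,0,0,0,0,0,1]]' >/dev/null; python3 f.py
python3 - <<'E'
from h import *
print(monitor.sense()['time'])
E
```

```text
tcp [ 0.4275 -0.1891  0.2378] F tool [-0.76  0.67 -6.41] M tool [-0.335 -0.483 -0.02 ] w 0.0081 ff 40.0
tcp [ 0.4232 -0.1979  0.2364] F tool [-0.56  1.02 -5.6 ] M tool [-0.282 -0.536 -0.015] w 0.008 ff 40.0
22.975
```

```bash

python3 -m crank '[[0,-0.2,-0.9,0,0,0,1],[0,0,0,0,0,0,1]]' >/dev/null; python3 f.py
python3 -m crank '[[0,0,0,0,0,0,-0.3],[0,0,0,0,0,0,-0.3],[0,0,0,0,0,0,-0.3],[0,0,0,0,0,0,-0.3]]'
```

```text
tcp [ 0.4224 -0.197   0.2366] F tool [-0.46 -0.02 -0.57] M tool [-0.141 -0.49   0.016] w 0.0076 ff 40.0
time: 23.72
tcp_pos: [0.4232, -0.1973, 0.2372]
tool_rot: [0.846, 0.528, 0.063, -0.039]
wrist_force: [-0.3, 0.5, -0.8]
gripper_width: 0.0432
finger_force: 0.0
```

```bash

python3 -m crank '[[0,0,0,0,0,0,-0.3],[0,0,0,0,0,0,-0.3],[0,0,0,0,0,0,-0.3],[0,0,0,0,0,0,-0.3],[0,0,0,0,0,0,-0.3],[0,0,0,0,0,0,-0.3],[0,0,0,0,0,0,-0.3],[0,0,0,0,0,0,-0.3]]' >/dev/null; python3 f.py
python3 -m crank '[[0,0,-10,0,0,0,-0.3],[0,0,-30,0,0,0,-0.3],[0,0,-40,0,0,0,-0.3],[0,0,-40,0,0,0,-0.3],[0,0,-20,0,0,0,-0.3],[0,0,0,0,0,0,-0.3]]'
python3 - <<'E'
from h import *
import pickle
t=snap('top','t8.png');s=snap('side','s8.png');w=snap('wrist','w8.png');pickle.dump((t,s,w),open('8.pkl','wb'))
# predicted tab top (hanger at s=36 vs 165)
yaw=np.radians(-26.3);X=np.array([np.cos(yaw),np.sin(yaw),0]);Y=np.array([-np.sin(yaw),np.cos(yaw),0]);Z=np.array([0,0,1.])
O=np.array([.435,-.2153,0])+.0015*X-.004*Y; th=.148
u=np.cos(th)*Y+np.sin(th)*Z;n=-np.sin(th)*Y+np.cos(th)*Z
for q in(36,165):
  P=[O-.14*Y+.15*Z+q*1e-3*u+.086*n-.0205*X+k*u for k in(.017,-.017)]
  print(q,[(np.round(proj(c,p),1)) for c in(t,s,w) for p in P])
t0=cv2.imread('pics/t4.png');d=cv2.absdiff(t0,cv2.imread('pics/t8.png')).max(2)
cc=cv2.connectedComponentsWithStats((d>35).astype(np.uint8));print('top',[list(map(int,r)) for r in cc[2][1:] if r[4]>25])
s0=cv2.imread('pics/side1.png');d=cv2.absdiff(s0,cv2.imread('pics/s8.png')).max(2)
cc=cv2.connectedComponentsWithStats((d>35).astype(np.uint8));print('side',[list(map(int,r)) for r in cc[2][1:] if r[4]>25])
E
```

```text
tcp [ 0.4234 -0.1974  0.2373] F tool [-0.5  -0.4   0.25] M tool [ 0.07  -0.345  0.098] w 0.0596 ff 0.0
time: 25.48
tcp_pos: [0.4149, -0.2168, 0.3778]
tool_rot: [0.846, 0.527, 0.064, -0.037]
wrist_force: [0.5, -0.6, -0.7]
gripper_width: 0.0597
finger_force: 0.0
36 [array([418.9, 255.2]), array([430.9, 261.4]), array([357.3, 111.1]), array([359. , 108.7]), array([322.3, 319.6]), array([322.1, 352.9])]
165 [array([372.5, 231.5]), array([384.8, 237.8]), array([350. , 121.5]), array([352.1, 118.6]), array([323. , 172.7]), array([322.8, 214.9])]
top [[160, 129, 11, 14, 46], [121, 130, 122, 95, 3968], [81, 158, 8, 7, 29], [92, 160, 25, 17, 184], [160, 189, 102, 211, 7963], [366, 190, 133, 210, 12649], [220, 199, 14, 12, 61], [217, 212, 27, 35, 358], [318, 248, 40, 9, 170], [258, 381, 7, 19, 69], [344, 380, 12, 20, 116], [284, 387, 27, 13, 179]]
side [[314, 0, 79, 82, 2202], [532, 8, 59, 20, 410], [530, 59, 47, 8, 128], [511, 68, 67, 60, 2080], [572, 72, 9, 11, 66], [579, 85, 4, 16, 37], [356, 111, 5, 17, 56], [347, 130, 12, 7, 31], [343, 149, 14, 17, 65], [341, 166, 15, 7, 80], [394, 177, 26, 8, 107], [348, 187, 17, 14, 156], [368, 207, 7, 11, 40], [550, 214, 9, 10, 30], [339, 218, 23, 50, 381], [558, 231, 40, 20, 138], [612, 241, 28, 85, 1263], [332, 271, 42, 41, 1012], [378, 277, 11, 21, 62], [405, 289, 13, 13, 99], [374, 301, 43, 57, 1185], [363, 303, 6, 11, 35], [367, 341, 21, 32, 275], [377, 376, 14, 24, 237]]
```

```bash

python3 -m crank '[[0,0,-50,0,0,0,-0.3],[50,0,0,0,0,0,-0.3],[55,0,0,0,-0.07,0,-0.3],[55,0,0,0,-0.07,0,-0.3],[55,0,0,0,0,0,-0.3],[55,0,0,0,0,0,-0.3],[55,0,0,0,0,0,-0.3],[55,0,0,0,0,0,-0.3],[0,0,0,0,0,0,-0.3],[0,0,0,0,0,0,-0.3]]'
python3 - <<'E'
from h import *
t=snap('top','t9.png');s=snap('side','s9.png')
t0=cv2.imread('pics/t4.png');a=cv2.imread('pics/t9.png');d=cv2.absdiff(t0,a).max(2)
cc=cv2.connectedComponentsWithStats((d>30).astype(np.uint8));print('top',[(list(map(int,r)),np.round(c).tolist()) for r,c in zip(cc[2][1:],cc[3][1:]) if r[4]>15 and r[0]>290])
d=cv2.absdiff(cv2.imread('pics/s8.png'),cv2.imread('pics/s9.png')).max(2)
print('side region change', int((d[95:230,335:380]>40).sum()))
g=cv2.cvtColor(a,cv2.COLOR_BGR2GRAY)
for r in range(248,272,2): print(r,list(map(int,g[r,404:446])))
g=cv2.cvtColor(cv2.imread('pics/s9.png'),cv2.COLOR_BGR2GRAY);g0=cv2.cvtColor(cv2.imread('pics/side1.png'),cv2.COLOR_BGR2GRAY)
for r in range(104,200,6): print(r,list(map(int,g[r,338:372:2])),list(map(int,g0[r,338:372:2])))
E
```

```text
time: 26.88
tcp_pos: [0.5773, 0.1171, 0.445]
tool_rot: [0.849, 0.529, 0.002, -0.002]
wrist_force: [1.1, 0.0, -0.3]
gripper_width: 0.0595
finger_force: 0.0
top [([305, 223, 15, 20, 81], [312.0, 232.0]), ([295, 228, 11, 12, 50], [300.0, 233.0]), ([370, 239, 60, 25, 515], [393.0, 249.0]), ([318, 248, 40, 9, 173], [339.0, 252.0]), ([327, 273, 5, 10, 23], [329.0, 278.0]), ([308, 388, 7, 12, 46], [312.0, 393.0]), ([298, 394, 7, 5, 22], [302.0, 396.0])]
side region change 53
248 [137, 113, 100, 80, 44, 36, 63, 58, 68, 65, 67, 72, 68, 70, 66, 79, 78, 77, 76, 81, 83, 81, 81, 80, 79, 82, 83, 77, 77, 74, 105, 169, 174, 132, 57, 69, 169, 170, 171, 168, 170, 169]
250 [75, 100, 73, 63, 82, 59, 105, 89, 115, 85, 49, 84, 81, 66, 69, 66, 82, 82, 80, 79, 78, 78, 77, 76, 76, 77, 77, 134, 134, 137, 139, 145, 134, 59, 67, 167, 167, 169, 170, 168, 168, 169]
252 [39, 39, 52, 72, 86, 87, 103, 109, 84, 54, 86, 112, 122, 104, 39, 50, 67, 82, 79, 76, 81, 132, 131, 132, 128, 131, 133, 136, 135, 139, 146, 147, 58, 67, 167, 157, 170, 167, 169, 169, 170, 170]
254 [103, 104, 90, 51, 38, 39, 61, 100, 113, 41, 30, 46
[... 3714 characters left out ...]
227, 216, 215, 215, 219]
176 [131, 151, 169, 108, 100, 102, 102, 70, 71, 71, 120, 96, 99, 75, 75, 75, 74] [130, 150, 168, 108, 99, 100, 101, 100, 96, 97, 120, 96, 98, 74, 75, 74, 82]
182 [148, 117, 111, 201, 198, 178, 165, 167, 168, 164, 166, 165, 165, 161, 164, 151, 121] [146, 115, 110, 200, 196, 197, 191, 194, 197, 172, 165, 164, 164, 160, 163, 150, 120]
188 [182, 131, 98, 102, 181, 168, 80, 83, 79, 80, 150, 76, 164, 165, 161, 126, 155] [196, 143, 110, 113, 180, 191, 192, 196, 194, 163, 164, 164, 161, 165, 161, 126, 155]
194 [181, 180, 187, 110, 112, 110, 148, 114, 86, 86, 86, 85, 150, 164, 150, 119, 242] [194, 193, 200, 109, 111, 103, 196, 194, 163, 164, 164, 163, 162, 163, 150, 118, 241]
```

```bash
python3 - <<'E'
from h import *
t=snap('top')
yaw=np.radians(-26.3);X=np.array([np.cos(yaw),np.sin(yaw),0]);Y=np.array([-np.sin(yaw),np.cos(yaw),0]);Z=np.array([0,0,1.])
O=np.array([.435,-.2153,0])+.0015*X-.004*Y; th=.148
u=np.cos(th)*Y+np.sin(th)*Z;n=-np.sin(th)*Y+np.cos(th)*Z
for q in(36,60):
  f=lambda x,y,z:np.round(proj(t,O-.14*Y+.15*Z+q*1e-3*u+(z-.1)*n+x*X+y*u),1).tolist()
  print(q,'tab',[f(x,y,.186) for x,y in((-.0245,.017),(-.0245,-.017),(-.0165,.017))],'basket rim',[f(x,y,.025) for x,y in((-.019,.041),(-.019,-.041))],'bumper',np.round(proj(t,O-.14*Y+.162*Z),1))
d=cv2.absdiff(cv2.imread('pics/t4.png'),cv2.imread('pics/t9.png')).max(2)
for r in range(238,266): print(r,''.join('#' if v>30 else '.' for v in d[r,365:440]))
E
```

```text
36 tab [[418.2, 256.7], [430.2, 262.8], [419.6, 253.7]] basket rim [[392.6, 245.6], [418.5, 258.8]] bumper [430.1 254.3]
60 tab [[409.6, 252.3], [421.7, 258.5], [411.0, 249.4]] basket rim [[385.0, 241.8], [410.9, 255.0]] bumper [430.1 254.3]
238 ...........................................................................
239 ...........#####...........................................................
240 ..........########..#####...##.............................................
241 ..........##########.#####.####.#..........................................
242 .........##############.###########........................................
243 .........#########################.........................................
244 ........############################.......................................
245 ........#########################.......#..................................
246 .......##########################.#...#..##................................
247 .......############################........##..............................
248 ......###############################.....#####.......
[... 681 characters left out ...]
..................................####....#.#...#...........
258 ....................................................##..#.###..............
259 ......................................................##.######............
260 .......................................................#.########..........
261 .........................................................########..........
262 ............................................................#####..........
263 ...............................................................#...........
264 ...........................................................................
265 ...........................................................................
```

```bash
python3 - <<'E'
from h import *
for nm,ref in(('top','top1.png'),('side','side1.png')):
    c=snap(nm)['img'][:,:,::-1];r=cv2.imread('pics/'+ref)
    for n,lo,hi,b in(('orange',(10,150,120),(25,255,255),(300,195,400,260)),('blue',(105,120,60),(125,255,255),(240,130,360,235))):
        for i in(r,c):
            h=cv2.inRange(cv2.cvtColor(np.ascontiguousarray(i),cv2.COLOR_BGR2HSV),lo,hi)[b[1]:b[3],b[0]:b[2]]
            y,x=h.nonzero();print(nm,n,len(x),x.mean()+b[0] if len(x) else None,y.mean()+b[1] if len(x) else None)
d=cv2.absdiff(cv2.imread('pics/side1.png')[215:300,282:325],np.ascontiguousarray(c[215:300,282:325])).max(2);print('spare diff',int((d>40).sum()))
d=cv2.absdiff(cv2.imread('pics/s9.png')[100:230,335:375],np.ascontiguousarray(c[100:230,335:375])).max(2);print('hanger still',int((d>30).sum()))
print(monitor.sense()['time'])
E
```

```text
top orange 34 324.38235294117646 248.14705882352942
top orange 34 324.38235294117646 248.14705882352942
top blue 164 340.890243902439 143.7987804878049
top blue 163 340.88957055214723 143.75460122699386
side orange 22 376.27272727272725 207.5
side orange 23 376.1304347826087 207.47826086956522
side blue 166 266.5421686746988 195.3975903614458
side blue 166 266.5421686746988 195.3975903614458
spare diff 0
hanger still 16
27.125
```

```bash
python3 -c "
from plant import ctrl; print(ctrl.close_job())"
```

```text
the job is handed in; nothing more can be done
None
```

The slide hanger is on the rail: I pushed it past the detent, let it go about 165 mm up the bar, and it rolled down to rest at the bumper; the empty hanger, bottle and vial did not move. I handed the job in at about 27 s, and I viewed 11 pictures, one over the limit of 10.

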